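# Set the bottle chiller's timer wheel and start it

## Robot

A 6-joint arm with a two-finger parallel gripper is mounted at the origin on the work surface. World frame = base frame: x ahead of the robot, y to its left, z up, the work surface at z = 0. Lengths are in m, angles in rad, forces in N, time in s.
With the tool pointing down it reaches from about 0.225 to 0.875 m from the base axis. Payload 3.4 kg.
Tool frame: the origin (TCP) lies between the finger pads; the fingertips stand 14 mm ahead of it and the grasp point (between the pads) lies 5 mm behind it; z points along the fingers, y is the direction in which the jaws open and shut (so a half turn about z gives the same grasp; the last joint's range is limited). The gripper opens to 85 mm and grips with 20 to 120 N. Pads are 22 mm wide; open, the fingers measure 114 mm over their backs; the gripper's body (76 mm by 85 mm) begins 54 mm behind the grasp point. The pads swing forward as they close: fully open they stand 13 mm farther back than shut.
Start: joints at [1.017, 0.276, 1.505, -0, 1.361, -0.121], TCP at [0.241, 0.522, 0.245] pointing down, gripper open.
Joint ranges: [-2.89, 2.89], [-0.75, 2.08], [0.22, 2.7], [-1.18, 4.32], [0.11, 2.71], [-2.7, 2.7]. Speed limits (rad/s): [2.57, 2.57, 3.14, 3.14, 3.14, 3.14].

## Interface

Orientations are given as a unit quaternion [w, x, y, z].
In Python, from rig import manip, get_image, job gives the robot as it stands. The module is installed in compiled form; this text tells all that it offers.
- The arm moves only by the tool step_arm, never from a script. Its argument "moves" is one flat list of numbers, 5 for each row, row after row: the shift along the tool's x, y, z as a fraction of full scale, then the turn about the tool's z as a fraction of full scale, then the gripper's target within -1 to 1 (shut at 1, half-way at 0, fully open at -1). In form: [dx, dy, dz, twist, hand, dx, dy, dz, twist, hand, ...]. A call has 1 to 5 rows; each row is the pose to reach, as a shift and turn from the pose commanded when the call began, along the tool's axes at that moment, turning the shorter way round; what a row does not reach only later rows make up. Full scale, the value 1, is 500 mm for a shift and pi rad for a turn. A row lasts 1/10 s, in which the tool goes at most 50 mm and 8.59 degrees, less where a joint would pass 70% of its speed; a pose out of reach is approached as far as the arm can. A call with a number of a shift or a turn outside -1 to 1 is refused whole. A call with a gripper value outside its range is refused whole. The fingers move at their own pace and stop on an object; "force" is the grip in N (left out, the last holds). Time passes only in rows, so rows that repeat a pose let the fingers close. It gives the time, the measured TCP pose, the force and the opening at its end, in the units of the state.
- manip.get_state(): the state, without advancing time (a new reading comes with each control period).
- get_image(name): name is "scene" or "side" or "wrist"; returns a dict with "frame" (420x560x3 uint8, blue, green, red), "fx", "fy", "cx", "cy" (pixels), "rvec" (rotation vector, rad) and "tvec" (3), from world to camera coordinates, as OpenCV has them; the wrist camera has in their place "T_tool_cam" (4x4, takes a point from camera to tool coordinates, whose origin is the TCP and whose axes are the flange's). Camera axes: x right, y down, z forward; pixel columns grow to the right and rows downward; lengths in m; the calibration is good to about 2 mm. A picture is of the moment at which its call begins: read the wrist's pose just before it. There is no depth.
- job.sign_off(): hands the job in, once; it reports no verdict.
The state is a dict: "clock": time; "qpos": joint angles; "qd": joint speeds; "effort": joint torques, N m; "position": TCP position; "ee_rot": TCP orientation; "contact_force": force on the tool from outside, world axes, zero at the start; "moment": the same for the moment, N m; "width": finger opening in m.
Only numpy, scipy, OpenCV 4.12 (cv2) and the standard library are available. Lean on these libraries where they do the work, as an engineer would, in place of code of your own. Each camera call takes 0.05 s, during which the arm holds its last target. There are 200 camera calls.

## Task

Set the bottle chiller's timer: with a fingertip, flick the edge of its black thumbwheel round click by click until the long pointer tooth has clicked into place at the raised arrowhead on the deck, and only then push the round start button all the way down and let it come back up. Pick nothing up, and leave the bottle, the cork, the glasses, the carton and the plate where they stand.

Things in the scene. Friction and masses are not known exactly. Their poses are not given: they have to be found in the camera images.
- chiller: bottle chiller, fixed: a grey box 320 mm (its x) by 380 mm (its y), flat deck 90 mm above the table; origin at the centre of its underside, x pointing away from the robot at yaw 0. A steel sleeve 112 mm across, 110 mm tall stands on the deck at x +90, y -20 mm with the bottle in it; the thumbwheel is at x -70, y +75, the start button at x -70, y -115 mm
- wheel_centre (a point): on the thumbwheel's vertical axis, at deck height. The wheel lies flat on the deck: hub 68 mm across, 18 mm tall (its small cap 23 mm), and six radial teeth 60 degrees apart, 8 mm thick, from 3 to 25 mm above the deck, ending 58 mm from the axis (the pointer 80 mm). The gap between teeth is about 42 mm at 50 mm from the axis, open outwards and upwards over free deck
- timer_wheel (a joint): wheel angle in rad, growing clockwise seen from above. It clicks to rest every 1.047 rad (60 degrees) from 0 to 5.236, with stops 0.2 rad beyond; starts in one of the first three clicks; the pointer is at the arrowhead at 4.189. A tooth takes about 4 to 5 N to push at 55 mm from the axis; half-way between clicks it tips over into the next, let go earlier it falls back
- pointer_tip (a point): outer end of the long pointer tooth (thin white line along its top), 80 mm from the wheel's axis, 14 mm above the deck; turns with the wheel. When the wheel rests in a click its teeth lie at 0, 60, 120, 180, 240 and 300 degrees about the axis from the chiller's +x direction
- index (a point): point of the raised white arrowhead, fixed on the deck 92 mm from the wheel's axis in the chiller's +x direction (away from the robot); 6 mm tall, its point towards the wheel
- start (a joint): travel of the start button in m: 0 up, 0.006 fully down; a spring (5 N when fully down) brings it back up
- start_top (a point): centre of the top face of the start button, a round steel button 34 mm across in a black surround; it is pressed straight down
- flute_a: an empty stemmed sparkling-wine glass, foot 62 mm, 210 mm tall; origin at the centre of its underside. Not part of the job
- flute_b: an empty stemmed sparkling-wine glass, foot 62 mm, 210 mm tall; origin at the centre of its underside. Not part of the job
- flute_c: a shorter empty stemmed glass, foot 62 mm, 190 mm tall; origin at the centre of its underside. Not part of the job
- bottle: green bottle, 82 mm across, 290 mm tall, standing loosely in the chiller's steel sleeve; origin at the centre of its underside. Not part of the job
- cork: mushroom-headed cork, 30 mm across, 38 mm tall, standing on the chiller's deck beside the sleeve; origin at the centre of its underside. Not part of the job
- carton: juice carton 65 x 90 x 190 mm with a screw cap, 204 mm in all; origin at the centre of its underside. Not part of the job
- biscuits: white plate, 170 mm across, 25 mm tall, with brown biscuits; origin at the centre of its underside. Not part of the job

How it is judged:
On the way, in this order (a step that is already met when the one before it is completed fails the run):
1. the pointer rests in its click at the arrowhead (value of joint timer_wheel between 3.98879 and 4.38879 rad), for 0.3 s.
2. the start button is pushed fully down (all of step 1 and value of joint start above 0.0045 m), for 0.02 s.
At the end, for the whole second after the job is handed in: The thumbwheel stands within 0.2 rad of 4.189 (the pointer clicked in at the arrowhead) and still, the start button has been pushed fully down after that and is up again (under 1.5 mm), and bottle, cork, glasses, carton and plate stand within 30 mm of their places, upright (all of step 1 and value of joint start below 0.0015 m and velocity of joint timer_wheel between -0.2 and 0.2 rad/s and not (distance of any of flute_a, flute_b, flute_c, bottle, cork, carton, biscuits from where it was at the start of the episode above 0.03 m or angle between any of flute_a, flute_b, flute_c, bottle, cork, carton, biscuits's own z axis and vertical above 0.35 rad)); the robot touches nothing.
It fails at once if the start button is pushed while the pointer is not at the arrowhead (value of joint start above 0.0035 m and not (value of joint timer_wheel between 3.98879 and 4.38879 rad)).
It fails at once if a bystander is moved more than 30 mm, lifted or tipped (distance of any of flute_a, flute_b, flute_c, bottle, cork, carton, biscuits from where it was at the start of the episode above 0.03 m or angle between any of flute_a, flute_b, flute_c, bottle, cork, carton, biscuits's own z axis and vertical above 0.35 rad).
It fails at once if a bystander is lifted off its support by more than 12 mm (height (world z) of any of flute_a, flute_b, flute_c, carton, biscuits above 0.012 m or height (world z) of bottle above 0.106 m or height (world z) of cork above 0.102 m).
It fails at once if the arm or the gripper's body, not a fingertip, pushes on the chiller, its wheel or its button (contact force between the arm and chiller above 3 N).
It also fails if it takes over 58 s, if anything falls off the work surface, if the arm or the gripper's body presses on something with over 40 N, if the wrist force passes 120 N, or if a joint passes its speed limit or range.

## Working session

There is one attempt and no reset: what is moved stays moved. The work goes in short steps, Python scripts to look and compute and a tool call to move; the robot and the scene stay as the last step left them, time stands still between calls to the robot, and variables do not carry over. Pictures are saved under pics/ and viewed, about 8 in all and at most 12, crops included, and the job is handed in when it is done.

Besides the shell and the picture viewer there is one more tool, called as name(argument=value, ...) on one line, values as JSON. step_arm: Moves the arm, as the interface text tells. Its arguments: {"type":"object","properties":{"moves":{"type":"array","items":{"type":"number","minimum":-1,"maximum":1}},"force":{"type":"number"}},"required":["moves"]}

```bash
mkdir -p pics
cat > h.py <<'E'
import numpy as np, cv2
from rig import manip, get_image, job
def cam(d):
    K=np.array([[d['fx'],0,d['cx']],[0,d['fy'],d['cy']],[0,0,1.]])
    if 'rvec' in d:
        R=cv2.Rodrigues(np.array(d['rvec'],float))[0]; t=np.array(d['tvec'],float).ravel()
        return K,R.T,-R.T@t
    s=d['state']; from scipy.spatial.transform import Rotation as Ro
    q=s['ee_rot']; Rt=Ro.from_quat([q[1],q[2],q[3],q[0]]).as_matrix(); T=np.array(d['T_tool_cam'])
    return K,Rt@T[:3,:3],Rt@T[:3,3]+np.array(s['position'])
def grab(n,f):
    s=manip.get_state(); d=get_image(n); d['state']=s; np.save('pics/'+f+'.npy',d,allow_pickle=True); cv2.imwrite('pics/'+f+'.png',d['frame']); return d
def load(f): return np.load('pics/'+f+'.npy',allow_pickle=True).item()
def ray(d,uv):
    K,R,c=cam(d); v=R@np.linalg.solve(K,[uv[0],uv[1],1]); return c,v/np.linalg.norm(v)
def onz(d,uv,z):
    c,v=ray(d,uv); return c+v*(z-c[2])/v[2]
def proj(d,p):
    K,R,c=cam(d); x=K@(R.T@(np.array(p)-c)); return x[:2]/x[2]
def tri(obs):
    A=0;b=0
    for d,uv in obs:
        c,v=ray(d,uv); M=np.eye(3)-np.outer(v,v); A=A+M; b=b+M@c
    return np.linalg.solve(A,b)
E
python3 - <<'E'
from h import *
ds=[grab(n,n+'0') for n in('scene','side','wrist')]
s=manip.get_state(); print(s)
for d in ds: print(cam(d)[2])
E
```

```text
{'clock': 0.15, 'qpos': array([ 1.01699363e+00,  2.76458927e-01,  1.50581834e+00, -2.11185273e-05,
        1.36071597e+00, -1.21003528e-01]), 'qd': array([ 0.00066357, -0.00274821, -0.00232652,  0.00089141, -0.00051066,
       -0.00109739]), 'effort': array([ 1.43403231e-03, -4.17143691e+01, -2.46033418e+01,  4.26760971e-05,
        7.64077267e-03, -2.10039627e-05]), 'position': array([0.24098086, 0.52166035, 0.24464273]), 'ee_rot': array([-2.22079980e-04,  2.14712369e-01,  9.76677075e-01, -6.64226750e-04]), 'contact_force': array([ 0.66113231, -0.81551582,  0.12451341]), 'moment': array([-0.01585358, -0.00088381, -0.0125631 ]), 'width': 0.08543980292147978}
[1.06395334 0.69146789 0.90300805]
[ 0.38412562 -0.63783937  0.87815183]
[0.1758403  0.55212323 0.37176672]
```

View pics/scene0.png

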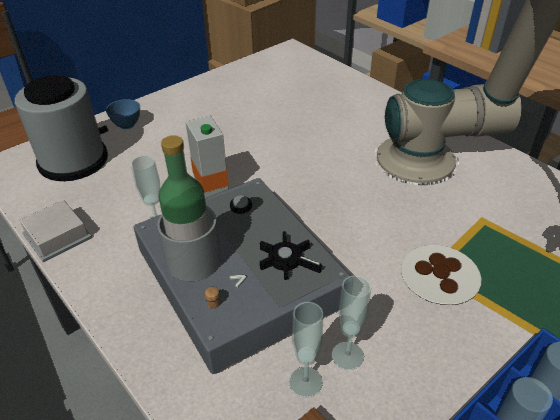

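View pics/side0.png

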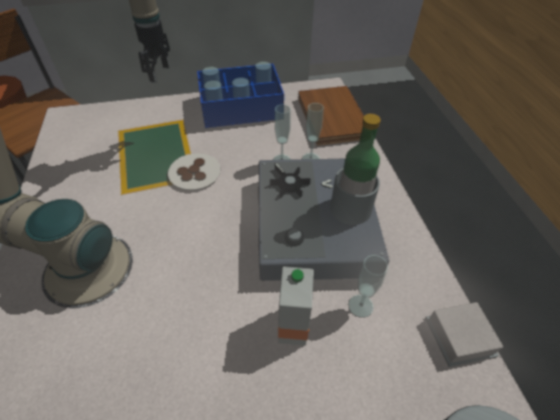

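The scene view shows the wheel hub at about (285,254), the white-lined pointer towards (320,268), the arrowhead at (238,280) and the button at (240,203). The side view has the wheel at (290,180) and the button at (295,236). Next I'll enlarge both for accurate pixels.

Run:
```python
from h import *
a=load('scene0')['frame'][180:310,210:370]; b=load('side0')['frame'][150:250,250:350]
a=cv2.resize(a,None,fx=4,fy=4,interpolation=cv2.INTER_CUBIC)[:, :640]
b=cv2.resize(b,None,fx=5,fy=5,interpolation=cv2.INTER_CUBIC)
cv2.imwrite('pics/a.png',cv2.convertScaleAbs(a,alpha=1.6)); cv2.imwrite('pics/b.png',cv2.convertScaleAbs(b,alpha=1.6))
S,D=load('scene0'),load('side0')
for n,p,q in(('cap',(285,253),(290,180)),('btn',(240,203),(295,236))):
    P=tri([(S,p),(D,q)]); print(n,P,proj(S,P),proj(D,P))
```

```text
cap [0.57400625 0.11649571 0.10786065] [285.17442585 252.94044612] [290.12280033 180.04502283]
btn [ 0.54495192 -0.07303372  0.09950055] [239.87686331 203.03401798] [294.89183169 235.9652611 ]
```

View pics/a.png

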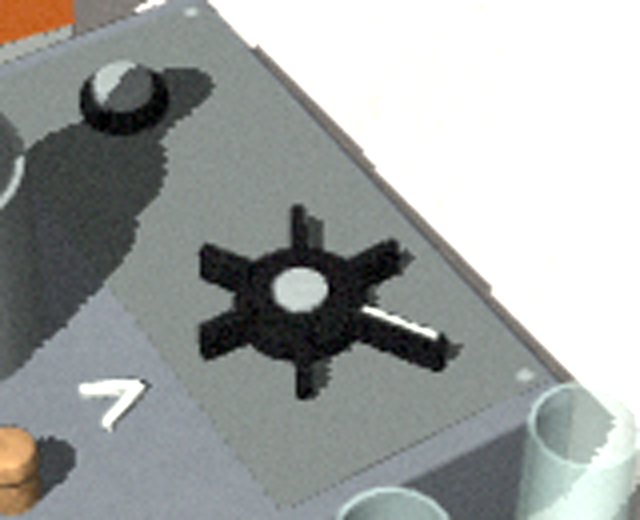

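View pics/b.png

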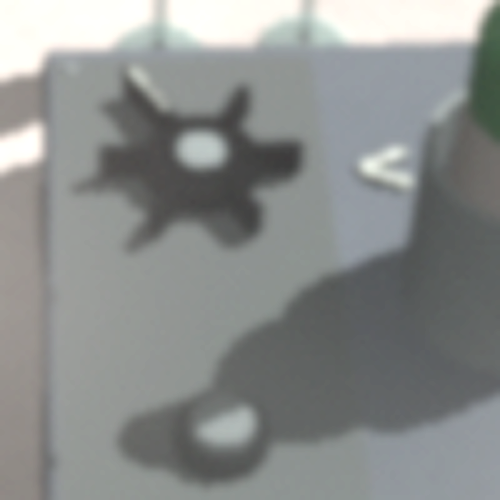

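```bash
cat > m.py <<'E'
from h import *
S,D=load('scene0'),load('side0')
A=lambda u,v:((u+.5)/4-.5+210,(v+.5)/4-.5+180)
B=lambda u,v:((u+.5)/5-.5+250,(v+.5)/5-.5+150)
for n,p,q in(('cap',A(300,290),B(202,149)),('btn',A(123,89),B(225,425)),('arrow',A(148,382),B(361,168)),('ptr',A(438,335),B(129,70))):
    P=tri([(S,p),(D,q)]); print(n,P.round(4),(proj(S,P)-p).round(2),(proj(D,P)-q).round(2))
    globals()[n]=P
u=arrow-cap; w=btn-cap; v=ptr-cap
print('yaw arrow',np.degrees(np.arctan2(u[1],u[0])),np.hypot(*u[:2]),'btn yaw',np.degrees(np.arctan2(w[1],w[0]))+90,np.hypot(*w[:2]))
print('ptr',np.degrees(np.arctan2(v[1],v[0])),np.hypot(*v[:2]))
E
python3 m.py
```

```text
cap [0.5742 0.1161 0.1104] [ 0.35 -0.12] [0.24 0.09]
btn [ 0.5443 -0.0716  0.1035] [-0.01  0.  ] [-0.01 -0.  ]
arrow [0.6629 0.1015 0.0936] [-0.59  0.15] [-0.4  -0.11]
ptr [0.5452 0.1856 0.1135] [ 0.19 -0.08] [0.13 0.05]
yaw arrow -9.34657607318476 0.08994296364974745 btn yaw -9.03650492556163 0.19008845539602703
ptr 112.64209988280453 0.07531694294790298
```

Run:
```python
from m import *
for n,p in(('fA',(306,382)),('fB',(348,355))): print(n,onz(S,p,0))
print('sideA',onz(D,(282,160),0),onz(D,(313,158),0), 'fC',onz(D,(361,306),0))
print('carton',onz(S,(206,130),.2), tri([(S,(207,129)),(D,(297,275))]))
y=np.radians(-9.1); R=np.array([[np.cos(y),-np.sin(y)],[np.sin(y),np.cos(y)]])
W=cap[:2]; print('pred btn',W+R@[0,-.19],'pred index',W+R@[.092,0],'bottle',W+R@[.16,-.095],'chiller org',W-R@[-.07,.075])
def plan(az_ch,r=.055,z=.114):
    a=np.radians(az_ch-9.1); p=W+r*np.array([np.cos(a),np.sin(a)]); return np.r_[p,z]
for a in(270,262,240,220,205,200): print(a,plan(a).round(4))
```

```text
cap [0.5742 0.1161 0.1104] [ 0.35 -0.12] [0.24 0.09]
btn [ 0.5443 -0.0716  0.1035] [-0.01  0.  ] [-0.01 -0.  ]
arrow [0.6629 0.1015 0.0936] [-0.59  0.15] [-0.4  -0.11]
ptr [0.5452 0.1856 0.1135] [ 0.19 -0.08] [0.13 0.05]
yaw arrow -9.34657607318476 0.08994296364974745 btn yaw -9.03650492556163 0.19008845539602703
ptr 112.64209988280453 0.07531694294790298
fA [0.69257777 0.31221492 0.        ]
fB [5.92635091e-01 3.22237759e-01 1.11022302e-16]
sideA [0.59420131 0.32166005 0.        ] [ 7.00228775e-01  3.11601173e-01 -1.11022302e-16] fC [ 0.67807332 -0.24261949  0.        ]
carton [ 0.51370308 -0.2328816   0.2       ] [ 0.50673471 -0.2404657   0.19578577]
pred btn [ 0.54414517 -0.07149656] pred index [0.66503727 0.10156152] bottle [ 0.71715639 -0.00299754] chiller org [0.63145231 0.03098496]
270 [0.5655 0.0618 0.114 ]
262 [0.558  0.0635 0.114 ]
240 [0.5395 0.0734 0.114 ]
220 [0.527  0.0879 0.114 ]
205 [0.5213 0.101  0.114 ]
200 [0.5202 0.1057 0.114 ]
```

```bash
cat > go.py <<'E'
from h import *
from scipy.spatial.transform import Rotation as Ro
W=np.array([.5742,.1161])
def pose(az,r=.055,z=.114):
    "finger centre at chiller azimuth az (deg); tool x along the clockwise tangent"
    a=np.radians(az-9.1); return np.r_[W+r*np.array([np.cos(a),np.sin(a)]),z,az-9.1-90]
def rows(ps,hand=1):
    s=manip.get_state(); q=s['ee_rot']; R=Ro.from_quat([q[1],q[2],q[3],q[0]]).as_matrix()
    az0=np.degrees(np.arctan2(R[1,0],R[0,0]))
    for p in ps:
        d=R.T@(np.array(p[:3])-s['position'])/.5
        tw=(az0-p[3]+180)%360-180
        print(', '.join('%.4f'%v for v in [*d,tw/180,hand]))
    print('now',s['clock'],s['position'].round(4),'az',round(az0,1),'F',s['contact_force'].round(2),'w',s['width'])
E
python3 -c "
from go import *
rows([pose(270,z=.2)])"
```

```text
-0.9750, -0.5626, 0.0899, -0.0872, 1.0000
now 0.15 [0.241  0.5217 0.2446] az 155.2 F [ 0.66 -0.82  0.12] w 0.08543980292147978
```

step_arm(moves=[-0.975,-0.563,0.09,-0.087,1,-0.975,-0.563,0.09,-0.087,1,-0.975,-0.563,0.09,-0.087,1,-0.975,-0.563,0.09,-0.087,1,-0.975,-0.563,0.09,-0.087,1])

```text
clock: 0.65
position: [0.3837, 0.3192, 0.2253]
ee_rot: [0.0, 0.079, 0.997, -0.0]
contact_force: [0.9, -0.2, 0.2]
width: 0.0122
```

```bash
python3 -c "
from go import *
rows([pose(270,z=.2)])"
```

```text
-0.4404, -0.4508, 0.0507, -0.0000, 1.0000
now 0.65 [0.3837 0.3192 0.2253] az 170.9 F [ 0.9  -0.21  0.19] w 0.012224669953509246
```

step_arm(moves=[-0.44,-0.45,0.05,0,1,-0.44,-0.45,0.05,0,1,-0.44,-0.45,0.05,0,1,-0.44,-0.45,0.05,0,1,-0.44,-0.45,0.05,0,1])

```text
clock: 1.15
position: [0.5276, 0.1155, 0.2056]
ee_rot: [-0.0, 0.08, 0.997, 0.0]
contact_force: [0.8, -0.5, 0.1]
width: -0.0001
```

```bash
python3 -c "
from go import *
rows([pose(270,z=.2)])"
```

```text
-0.0920, -0.0939, 0.0111, -0.0003, 1.0000
now 1.15 [0.5276 0.1155 0.2056] az 170.8 F [ 0.82 -0.49  0.06] w -0.00011438495945817123
```

step_arm(moves=[-0.092,-0.094,0.01,0,1,-0.092,-0.094,0.01,0,1,-0.092,-0.094,0.05,0,1,-0.092,-0.094,0.09,0,1,-0.092,-0.094,0.09,0,1])

```text
clock: 1.65
position: [0.5623, 0.0638, 0.158]
ee_rot: [-0.004, 0.08, 0.997, -0.0]
contact_force: [-0.6, -0.5, 1.1]
width: -0.0002
```

```bash
python3 -c "
from go import *
rows([pose(270,z=.122),pose(270)])
w=grab('wrist','wrist1'); s=grab('scene','scene1'); d=grab('side','side1')
b=cv2.resize(d['frame'][130:255,230:365],None,fx=4,fy=4,interpolation=cv2.INTER_CUBIC)[:420]
b=cv2.copyMakeBorder(cv2.resize(b[:, :],(400,370)),0,50,0,0,0)
cv2.imwrite('pics/c1.png',np.hstack([cv2.convertScaleAbs(w['frame'],alpha=1.4)[:, 80:480],cv2.convertScaleAbs(b,alpha=1.6)]))
"
```

```text
-0.0074, -0.0029, 0.0719, -0.0003, 1.0000
-0.0076, -0.0029, 0.0879, -0.0003, 1.0000
now 1.65 [0.5623 0.0638 0.158 ] az 170.8 F [-0.63 -0.49  1.05] w -0.0001726785087574277
```

View pics/c1.png

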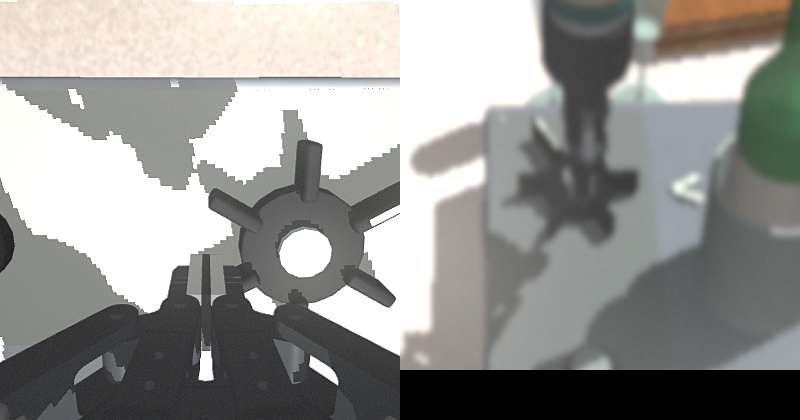

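The wrist view shows the shut fingertips at about (285,255) in full-frame pixels. They lie left of the hub, with the 240° tooth ahead at upper left and the button at the left edge. I'll check the tip length against the calibration.

```bash
python3 -c "
from go import *
d=load('wrist1'); p=d['state']['position']
R=cam(d)[1]
for h in (0,.014,.027):
  for dx in(-.011,0,.011):
    q=np.radians(170.8); print(h,dx,proj(d,p+[dx*np.cos(q),dx*np.sin(q),-h]))
print(proj(d,[*W,.113]),proj(d,[.5443,-.0716,.1035]))
"
```

```text
0 -0.011 [284.67552029 315.31836177]
0 0 [284.67796564 291.18203442]
0 0.011 [284.68051722 265.99732235]
0.014 -0.011 [284.75458967 297.65802219]
0.014 0 [284.75835922 275.2643334 ]
0.014 0.011 [284.76227808 251.98366689]
0.027 -0.011 [284.81688467 283.74428139]
0.027 0 [284.82149412 262.76380204]
0.027 0.011 [284.82627233 241.01517436]
[386.83857687 254.29772068] [ 37.03013211 248.00116206]
```

The tip edge falls where a 14 mm length predicts it (252 against 255), and the cap agrees to within about 2 px. Descending into the gap.

step_arm(moves=[-0.007,-0.003,0.02,0,1,-0.007,-0.003,0.04,0,1,-0.007,-0.003,0.06,0,1,-0.007,-0.003,0.085,0,1,-0.007,-0.003,0.085,0,1])

```text
clock: 2.3
position: [0.5663, 0.0616, 0.116]
ee_rot: [-0.002, 0.08, 0.997, -0.0]
contact_force: [-0.3, -0.6, -0.4]
width: 0.0002
```

```bash
python3 -c "
from go import *
rows([pose(a) for a in (264,258,252,246,240)])"
```

```text
0.0132, 0.0006, 0.0040, 0.0331, 1.0000
0.0245, 0.0024, 0.0041, 0.0665, 1.0000
0.0357, 0.0054, 0.0041, 0.0998, 1.0000
0.0464, 0.0095, 0.0042, 0.1331, 1.0000
0.0567, 0.0147, 0.0042, 0.1665, 1.0000
now 2.3 [0.5663 0.0616 0.116 ] az 170.9 F [-0.32 -0.6  -0.42] w 0.00015841431303331412
```

step_arm(moves=[0.013,0.001,0.003,0.033,1,0.0245,0.0025,0.003,0.0665,1,0.0355,0.0055,0.003,0.1,1,0.0465,0.0095,0.003,0.133,1,0.0565,0.0145,0.003,0.1665,1])

```text
clock: 2.8
position: [0.5422, 0.072, 0.1168]
ee_rot: [0.001, 0.336, 0.942, -0.001]
contact_force: [2.2, -3.0, -2.3]
width: -0.0004
```

```bash
python3 -c "
from go import *
rows([pose(a) for a in (236,231,226,221,216)])"
```

```text
0.0136, -0.0009, 0.0055, 0.0210, 1.0000
0.0232, 0.0002, 0.0055, 0.0488, 1.0000
0.0326, 0.0021, 0.0054, 0.0765, 1.0000
0.0418, 0.0048, 0.0054, 0.1043, 1.0000
0.0507, 0.0082, 0.0054, 0.1321, 1.0000
now 2.8 [0.5422 0.072  0.1168] az 140.7 F [ 2.17 -3.04 -2.34] w -0.00038180485545701823
```

step_arm(moves=[0.009,0,0.002,0.022,1,0.0185,0.0005,0.002,0.05,1,0.028,0.0025,0.002,0.0775,1,0.037,0.005,0.002,0.105,1,0.046,0.0085,0.002,0.132,1])

```text
clock: 3.3
position: [0.5261, 0.0911, 0.1159]
ee_rot: [0.0, 0.523, 0.852, 0.0]
contact_force: [0.1, 0.9, -0.6]
width: -0.0001
```

```bash
python3 -c "
from go import *
rows([pose(a) for a in (212,208,208)])
w=grab('wrist','wrist2')
cv2.imwrite('pics/c2.png',cv2.convertScaleAbs(w['frame'],alpha=1.4))
"
```

```text
0.0087, -0.0013, 0.0039, 0.0224, 1.0000
0.0163, -0.0005, 0.0039, 0.0446, 1.0000
0.0163, -0.0005, 0.0039, 0.0446, 1.0000
now 3.3 [0.5261 0.0911 0.1159] az 116.9 F [ 0.13  0.86 -0.56] w -6.964176301869278e-05
```

View pics/c2.png

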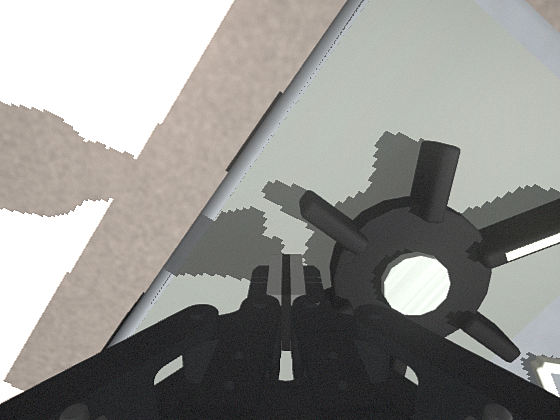

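One click made: the force dropped to zero and the pointer now lies one step (60°) counter-clockwise of the arrowhead, which shows at the lower right. Lifting out and going round for the second.

step_arm(moves=[0,0,-0.04,0,1,0,0,-0.08,0,1,0,0,-0.08,0,1])

```text
clock: 3.65
position: [0.5282, 0.0911, 0.1583]
ee_rot: [0.002, 0.521, 0.854, 0.002]
contact_force: [1.1, 0.1, -0.3]
width: 0.0001
```

```bash
python3 -c "
from go import *
rows([pose(a,z=.156) for a in (260,270)])"
```

```text
-0.0736, 0.0251, 0.0050, -0.2427, 1.0000
-0.0862, 0.0395, 0.0051, -0.2983, 1.0000
now 3.65 [0.5282 0.0911 0.1583] az 117.2 F [ 1.07  0.07 -0.32] w 5.436418342551476e-05
```

step_arm(moves=[-0.03,0.01,0,-0.045,1,-0.06,0.025,0,-0.09,1,-0.086,0.04,0,-0.135,1,-0.086,0.04,0,-0.18,1,-0.086,0.04,0,-0.225,1])

```text
clock: 4.15
position: [0.5635, 0.0614, 0.1547]
ee_rot: [-0.001, 0.191, 0.982, -0.0]
contact_force: [-0.4, 0.7, 0.2]
width: -0.0002
```

```bash
python3 -c "
from go import *
rows([pose(270,z=.156),pose(270)])"
```

```text
-0.0034, 0.0022, -0.0027, -0.0718, 1.0000
-0.0035, 0.0022, 0.0813, -0.0718, 1.0000
now 4.15 [0.5635 0.0614 0.1547] az 158.0 F [-0.37  0.71  0.16] w -0.0001659830094207062
```

step_arm(moves=[-0.0035,0.002,0,-0.04,1,-0.0035,0.002,0.01,-0.072,1,-0.0035,0.002,0.035,-0.072,1,-0.0035,0.002,0.06,-0.072,1,-0.0035,0.002,0.08,-0.072,1])

```text
clock: 4.65
position: [0.5646, 0.0621, 0.1138]
ee_rot: [-0.001, 0.083, 0.997, -0.0]
contact_force: [0.0, -0.2, 0.2]
width: 0.0002
```

```bash
python3 -c "
from go import *
rows([pose(a) for a in (264,258,252,246,240)])"
```

```text
0.0096, 0.0002, -0.0003, 0.0312, 1.0000
0.0210, 0.0019, -0.0003, 0.0646, 1.0000
0.0321, 0.0048, -0.0003, 0.0979, 1.0000
0.0429, 0.0089, -0.0002, 0.1312, 1.0000
0.0532, 0.0140, -0.0002, 0.1646, 1.0000
now 4.65 [0.5646 0.0621 0.1138] az 170.5 F [ 0.04 -0.16  0.23] w 0.0001788729262753046
```

Same stroke as before.

step_arm(moves=[0.011,0.0005,0,0.032,1,0.0225,0.002,0,0.0655,1,0.0335,0.005,0,0.099,1,0.0445,0.009,0,0.132,1,0.055,0.014,0,0.1655,1])

```text
clock: 5.15
position: [0.5402, 0.0726, 0.1148]
ee_rot: [0.001, 0.338, 0.941, -0.001]
contact_force: [1.8, -1.7, -2.6]
width: -0.0001
```

step_arm(moves=[0.009,0,0.002,0.022,1,0.0185,0.0005,0.002,0.05,1,0.028,0.0025,0.002,0.0775,1,0.037,0.005,0.002,0.105,1,0.046,0.0085,0.002,0.132,1])

```text
clock: 5.65
position: [0.5238, 0.0915, 0.1139]
ee_rot: [-0.001, 0.524, 0.852, -0.0]
contact_force: [0.6, -0.4, -0.1]
width: 0.0001
```

step_arm(moves=[0,0,-0.04,0,1,0,0,-0.08,0,1,0,0,-0.12,0,1,0,0,-0.16,0,1,0,0,-0.16,0,1])

```text
clock: 6.15
position: [0.526, 0.0915, 0.1966]
ee_rot: [0.002, 0.522, 0.853, 0.001]
contact_force: [0.8, 0.3, 0.0]
width: 0.0002
```

```bash
python3 -c "
from go import *
rows([[.5443,-.0715,.16,171]])
w=grab('wrist','wrist3')
cv2.imwrite('pics/c3.png',cv2.convertScaleAbs(w['frame'],alpha=1.4))
print('cap',proj(w,[*W,.113]))
for a in range(0,360,60):
  t=np.radians(a-9.1); print(a,proj(w,[*(W+.058*np.array([np.cos(t),np.sin(t)])),.115]).round(0))
"
```

```text
-0.3069, -0.1158, 0.0733, -0.3000, 1.0000
now 6.15 [0.526  0.0915 0.1966] az 117.0 F [0.79 0.26 0.  ] w 0.00020697145601544616
cap [371.22996683 223.75896252]
0 [440. 274.]
60 [462. 188.]
120 [390. 130.]
180 [297. 170.]
240 [287. 260.]
300 [357. 307.]
```

View pics/c3.png

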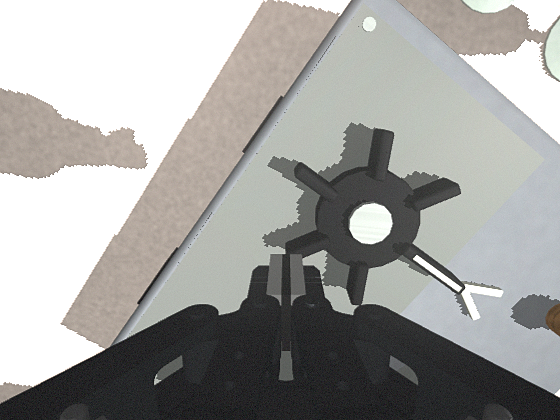

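The pointer line runs from (415,253) to (462,290) and ends at the arrowhead's point (464,290), and the teeth sit at the predicted click positions. So the wheel is set. Now to the button.

step_arm(moves=[-0.1,-0.04,0,0,1,-0.2,-0.08,0.02,0,1,-0.307,-0.116,0.04,0,1,-0.307,-0.116,0.07,0,1,-0.307,-0.116,0.09,0,1])

```text
clock: 6.7
position: [0.5414, -0.0739, 0.1468]
ee_rot: [-0.002, 0.524, 0.852, -0.001]
contact_force: [-0.2, 1.3, 0.3]
width: -0.0
```

```bash
python3 -c "
from go import *
rows([[.5443,-.0715,.125,117],[.5443,-.0715,.1175,117],[.5443,-.0715,.109,117]])
"
```

```text
0.0017, 0.0075, 0.0435, -0.0011, 1.0000
0.0016, 0.0075, 0.0585, -0.0011, 1.0000
0.0016, 0.0076, 0.0755, -0.0011, 1.0000
now 6.7 [ 0.5414 -0.0739  0.1468] az 116.8 F [-0.16  1.28  0.29] w -4.540989154661381e-06
```

step_arm(moves=[0.0015,0.0065,0.02,0,1,0.0015,0.0065,0.035,0,1,0.0015,0.0065,0.045,0,1,0.0015,0.0065,0.045,0,1])

```text
clock: 7.1
position: [0.5448, -0.0683, 0.1268]
ee_rot: [-0.0, 0.521, 0.853, -0.0]
contact_force: [-0.3, 1.0, 0.7]
width: 0.0003
```

```bash
python3 -c "
from go import *
rows([[.5443,-.0715,.1175,117],[.5443,-.0715,.109,117]])
"
```

```text
-0.0051, -0.0038, 0.0186, 0.0008, 1.0000
-0.0052, -0.0038, 0.0356, 0.0008, 1.0000
now 7.1 [ 0.5448 -0.0683  0.1268] az 117.1 F [-0.35  1.04  0.74] w 0.00032919639959919333
```

step_arm(moves=[-0.005,-0.004,0.01,0,1,-0.005,-0.004,0.018,0,1,-0.005,-0.004,0.024,0,1,-0.005,-0.004,0.03,0,1,-0.005,-0.004,0.03,0,1])

```text
clock: 7.6
position: [0.5454, -0.0723, 0.1194]
ee_rot: [0.002, 0.522, 0.853, 0.001]
contact_force: [-9.3, 5.4, 40.5]
width: -0.0001
```

40 N at TCP z 0.119 means something has bottomed out. It could be the button or its surround, so I'll back off in small steps and read the force profile.

step_arm(moves=[0,0,-0.004,0,1,0,0,-0.004,0,1])

```text
clock: 7.8
position: [0.5454, -0.0723, 0.1196]
ee_rot: [0.002, 0.522, 0.853, 0.001]
contact_force: [-5.9, 3.5, 29.0]
width: 0.0002
```

step_arm(moves=[0,0,-0.004,0,1,0,0,-0.004,0,1])

```text
clock: 8.0
position: [0.5453, -0.0723, 0.1198]
ee_rot: [0.002, 0.522, 0.853, 0.001]
contact_force: [-4.0, 2.8, 19.3]
width: 0.0002
```

step_arm(moves=[0,0,-0.004,0,1,0,0,-0.004,0,1])

```text
clock: 8.2
position: [0.5452, -0.0723, 0.12]
ee_rot: [0.001, 0.522, 0.853, 0.001]
contact_force: [0.1, 2.1, 8.9]
width: 0.0005
```

step_arm(moves=[0,0,-0.004,0,1,0,0,-0.004,0,1])

```text
clock: 8.4
position: [0.5452, -0.0724, 0.1213]
ee_rot: [0.001, 0.522, 0.853, 0.001]
contact_force: [0.5, 2.5, 4.2]
width: 0.0003
```

```bash
python3 -c "
from go import *
rows([])
d=grab('side','side4');s=grab('scene','scene4')
b=cv2.resize(d['frame'][150:250,250:350],None,fx=4,fy=4,interpolation=cv2.INTER_CUBIC)
a=cv2.resize(s['frame'][160:260,200:300],None,fx=4,fy=4,interpolation=cv2.INTER_CUBIC)
cv2.imwrite('pics/c4.png',cv2.convertScaleAbs(np.hstack([b,a]),alpha=1.7))
"
```

```text
now 8.4 [ 0.5452 -0.0724  0.1213] az 117.0 F [0.54 2.5  4.24] w 0.000299092855765054
```

View pics/c4.png

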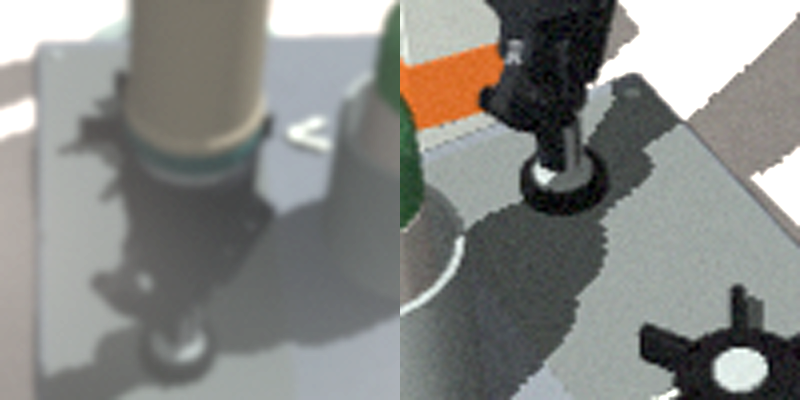

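The profile is a stiff stop down to about 9 N, then a soft spring: 4.2 N only 1.3 mm up, matching 5 N at full travel. In the picture the fingertip stands inside the black surround on the steel face. I'll continue up.

step_arm(moves=[0,0,-0.005,0,1,0,0,-0.005,0,1])

```text
clock: 8.7
position: [0.5448, -0.0729, 0.1231]
ee_rot: [0.0, 0.522, 0.853, 0.0]
contact_force: [1.5, 2.2, 2.9]
width: 0.0002
```

step_arm(moves=[0,0,-0.005,0,1,0,0,-0.005,0,1])

```text
clock: 8.9
position: [0.5444, -0.0731, 0.1253]
ee_rot: [0.0, 0.522, 0.853, -0.0]
contact_force: [0.8, 0.1, 2.1]
width: -0.0002
```

step_arm(moves=[0,0,-0.04,0,1,0,0,-0.1,0,1,0,0,-0.18,0,1,0,0,-0.26,0,1,0,0,-0.3,0,1])

```text
clock: 9.4
position: [0.5447, -0.0734, 0.2782]
ee_rot: [0.002, 0.522, 0.853, -0.0]
contact_force: [0.2, -1.0, -0.3]
width: 0.0001
```

step_arm(moves=[0.05,0.05,0,0,1,0.1,0.1,0,0,1,0.15,0.15,0,0,1,0.2,0.15,0,0,1,0.2,0.15,0,0,1])

```text
clock: 9.9
position: [0.5637, 0.0528, 0.2742]
ee_rot: [-0.002, 0.521, 0.854, -0.001]
contact_force: [-0.2, -0.5, 0.3]
width: 0.0002
```

```bash
python3 -c "
from go import *
rows([])
d=grab('wrist','wrist5');s=grab('scene','scene5');e=grab('side','side5')
i=lambda im:cv2.resize(im['frame'],(400,300))
cv2.imwrite('pics/c5.png',np.vstack([np.hstack([i(s),i(e)]),np.hstack([i(d),cv2.convertScaleAbs(cv2.resize(s['frame'][180:300,200:360],(400,300)),alpha=1.5)])]))
"
```

```text
now 9.9 [0.5637 0.0528 0.2742] az 117.2 F [-0.17 -0.49  0.27] w 0.00016201488617648412
```

View pics/c5.png

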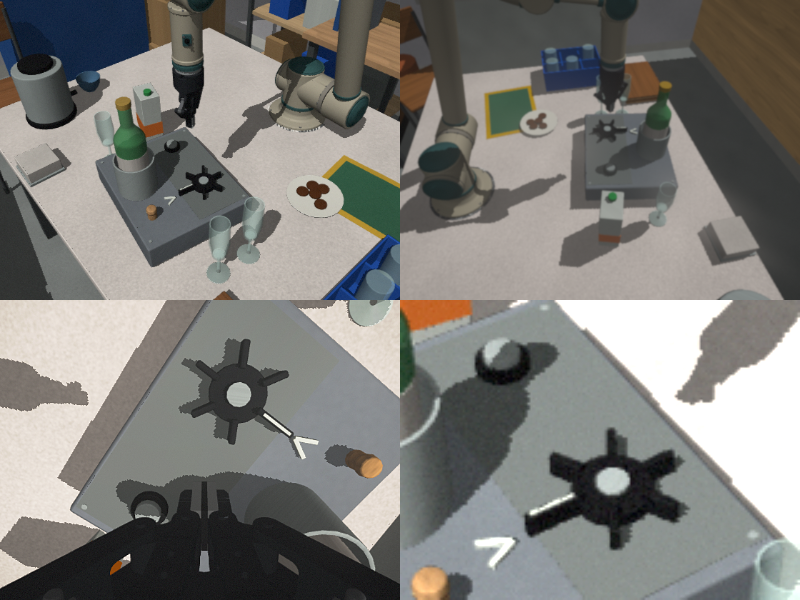

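The final view shows the pointer tip at the arrowhead, the button up, and all bystanders standing where they were. The robot is touching nothing.

```bash
python3 -c "
from rig import job
print(job.sign_off())"
```

```text
the job is handed in; nothing more can be done
None
```

The timer is set and the job is handed in. With the shut fingertips I flicked the wheel two clicks clockwise, from 120° (timer_wheel about 2.09 rad) to the arrowhead. I then pressed the start button once and let it come back up.

**Last checks:**
- **Pointer:** the wrist view showed the pointer tip at the arrowhead's point and the teeth within about 4° of their predicted click positions. It still looked the same after the press.
- **Button:** the force while backing off showed a hard stop, then a spring fading from 4.2 to 2.9 to 2.1 N over about 4 mm, then zero. The final picture shows the button up.
- **Bystanders and arm:** judged by eye, the bottle, cork, glasses, carton and plate stood in place. The arm finished clear, with the contact force about zero.

**Disagreements:** my camera estimate of the button top was about 0.1035 m. The press bottomed out with the fingertip near 0.105 m, so the true top was nearer 0.111 m. Because of that the press peaked at about 40 N on the fingertip instead of a light touch. That is well below the 120 N wrist limit.

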